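# Load the label roll and lock the length stop at the mark

## Task

Get the label pull-off stand ready: drop the loose white label roll over the upright spindle so that it sits flat on its seat, and let go of it. Then pull the blue spring-loaded length stop out along its rail until its pointer is level with the red length mark and, holding it right there with the orange cam lever still open, squeeze the lever fully closed. Keep hold of the stop: the program ends while the gripper still holds the stop at the mark with the lever closed, and the roll and the other things on the table are left alone.

Things in the scene. Friction and masses are not known exactly. Their poses are not given: they have to be found in the camera images.
- roll_center (a point): centre (half-way up) of the loose white label roll with a brown cardboard core, standing flat on the table: 56 mm across, 38 mm high, through hole 26 mm across, z along the hole; 0.06 to 0.13 kg.
- stand: grey base plate of the label stand, fixed to the table: 120 mm (x) by 260 mm (y) by 12 mm high; origin at the centre of its underside. The spindle stands at x +20, y -95 mm; the rail runs along its y axis at x +20 mm, away from the spindle towards +y. Its yaw differs by up to 0.2 rad from run to run. All that is said of the stop, lever and mark is in these same axes.
- seat (a point): foot of the steel spindle, on its axis, on the top face of the black round seat (68 mm across), 16 mm above the table. The spindle is 21 mm thick, stands 64 mm above this point and tapers to 12 mm over its top 8 mm. A seated roll has its centre 19 mm above this point.
- stop: blue length stop on a black carriage (48 mm wide in x, top at z +16 mm); same axes as the stand, slides only along the stand's y, 115 mm of travel. A spring always pulls it back towards the spindle (-y) with about 4.4 N at home, where it starts, to 5.3 N fully out, even with the lever closed. Origin on the rail axis, 15 mm above the table.
- plate (a point): centre of the stop's upright blue plate, on the face towards the spindle (60 mm above the table, 1 mm to +y of the stop's origin). The plate stands across the rail: 100 mm wide in x, 6 mm thick, its top 89 mm above the table. The sides of both open fingers can push on this face to carry the stop along +y.
- grip (a point): grip point of the stop, 14 mm to -y of its origin, 63 mm above the table, between the fixed blue grip fin (outer face 16 mm to -x, 30 mm long in y, top 87 mm above the table) and the lever (closed outer face 16 mm to +x): a 32 mm wide grip when closed. From above, open fingers go astride fin and lever, closing along x; the carriage's top is 31 mm above the table.
- lever (a joint): angle (rad) of the orange cam lever: 0 closed, upright, up to 0.32 open, leaning out to +x. It starts 0.24 to 0.30 open, its tip then 29 to 32 mm to +x of the stop's origin. Hinge along y, 33 mm above the table; it stays where it is left and takes about 3 N at the tip. Paddle 26 mm wide in y, 54 mm long. Squeezing it towards the fin closes it.
- lever_tip (a point): top outer edge of the lever's paddle, 54 mm above its hinge when closed.
- pointer (a point): tip of the red pointer at the foot of the stop, 57 mm to -x of the stop's origin and at the same y.
- mark: red length mark clipped on the front (-x) edge of the stand's plate, 12 mm wide in y, with a white line; origin on the line. Same axes as the stand. It asks for 45 to 95 mm of stop travel; the pointer is at the mark when both have the same y in the stand's axes.
- stapler: stapler with a red top, 130 mm long, loose on the table; to be left alone; origin under its centre.
- glue: glue stick with a blue cap, standing upright, 25 mm across, 88 mm high, loose; to be left alone; origin under its centre.
- clip: black bulldog clip, 43 mm, loose; to be left alone; origin under its centre.
Not all that is in view belongs to the job. Of the things that look like the part that bears roll_center, take the one that is farthest to the robot's left at the start.

How it is judged:
By the outcome, as a careful person would: the job done as asked, in the order asked, and still so for the second after the job is handed in, while the arm keeps its last pose, push and grip.
It also fails if it takes over 54 s, if anything falls off the work surface, if the arm or the gripper's body presses on something with over 40 N, if the wrist force passes 120 N, or if a joint passes its speed limit or range.

## Robot

A 6-joint arm with a two-finger parallel gripper is mounted at the origin on a cart in front of the work surface, level with it; the furniture and walls round the work are solid. World frame = base frame: x ahead of the robot, y to its left, z up, the work surface at z = 0. Lengths are in m, angles in rad, forces in N, time in s.
With the tool pointing down it reaches from about 0.325 to 0.9 m from the base axis. Payload 6.1 kg.
Tool frame: the origin (TCP) lies at the very end of the fingers, on their centre line; the grasp point (between the pads) lies 19 mm behind it; z points along the fingers, y is the line along which they close (so a half turn about z gives the same grasp; the last joint's range is limited). The gripper opens to 85 mm and grips with 20 to 120 N. Pads are 22 mm wide; open, the fingers measure 114 mm over their backs; the gripper's body (76 mm by 85 mm) begins 54 mm behind the grasp point. The pads swing forward as they close: fully open they stand 13 mm farther back than shut.
Start: joints at [-1.343, 0.22, 1.526, -0, 1.395, -0.126], TCP at [0.217, -0.586, 0.231] pointing down, gripper open.
Joint ranges: [-2.98, 2.98], [-0.91, 2.08], [0.09, 2.57], [-1.24, 4.39], [0.2, 2.65], [-2.68, 2.68]. Speed limits (rad/s): [2.57, 2.57, 3.01, 3.14, 3.14, 3.14].

## Interface

Orientations are given as a unit quaternion [x, y, z, w].
In Python, from rig import robot gives the robot as it stands.
- The arm moves only by the shell command python3 -m pendant 'ROWS' [FORCE]. ROWS is JSON, a list that holds one entry, the list of rows, each a list of 7 numbers: the shift along the tool's x, y, z in units of 0.25 m (1.0 is 0.25 m), then the turn, a rotation vector about the tool's x, y, z in units of 180 degrees (1.0 is 180 degrees), then the gripper's target within -1 to 1 (fully open at 1, half-way at 0, shut at -1). A call has 1 to 12 rows; each row is the pose to reach, as a shift and turn from the pose commanded when the call began, along the tool's axes at that moment, turning the shorter way round; what a row does not reach only later rows make up. A row lasts 1/8 s, in which the tool goes at most 62.5 mm and 10.7 degrees, less where a joint would pass 70% of its speed; a pose out of reach is approached as far as the arm can. A call with a number of a shift or a turn outside -1 to 1 is refused whole. A call with a gripper value outside its range is refused whole. The fingers move at their own pace and stop on an object; FORCE is the grip in N (left out, the last holds). Time passes only in rows, so rows that repeat a pose let the fingers close. It gives the time, the measured TCP pose, the force, the opening and the grip force at its end, in the units of the state.
- robot.read_state(): the state, without advancing time (a new reading comes with each control period).
- robot.read_camera(name): name is "scene" or "side" or "wrist"; returns (picture, depth): 384x512x3 uint8, blue, green, red; 384x512 float32, m along the optical axis (not along the pixel's ray), 0 where there is no reading.
- robot.calibration(name): a dict with "intrinsics" (3x3 intrinsics, pixels), "R" (3x3) and "t" (3): a world point X has camera coordinates R X + t; the wrist camera has in their place "hand_eye" (4x4, takes a point from camera to tool coordinates, whose origin is the TCP and whose axes are the flange's). Camera axes: x right, y down, z forward; pixel columns grow to the right and rows downward; lengths in m; the calibration is good to about 2 mm. A picture is of the moment at which its call begins: read the wrist's pose just before it. calibration takes no time and is no camera call.
- robot.hand_in(): hands the job in; it is judged then, once.
Trained networks look in the newest picture that a camera, given by its name, has taken for a name from the list of things; names that differ only in an ending like _2 or _b are one class to them, and where a whole thing is asked for, a point or a joint stands for the part that bears it (a point fixed in the world has none). Each returns a list of dicts, best first, with "conf" (0 to 1); they miss things now and then, are a little off and sometimes report something else, mostly with a low value. They report only what shows in the picture. A call takes as long as a camera call. They do not tell look-alikes from the thing itself.
- robot.find_in(camera, label): "box" ([centre column, centre row, width, height] in pixels, round what is visible of it).
The state is a dict: "clock": time; "joint_positions": joint angles; "dq": joint speeds; "effort": joint torques, N m; "eef_pos": TCP position; "tool_rot": TCP orientation; "ft_force": force on the tool from outside, world axes, zero at the start; "torque": the same for the moment, N m; "grip_width": finger opening in m; "grasp_force": force on a finger pad.
Only numpy, scipy, OpenCV 4.12 (cv2) and the standard library are available. Lean on these libraries where they do the work, as an engineer would, in place of code of your own. Each camera call takes 0.05 s, during which the arm holds its last target. There are 200 camera calls.

## Working session

There is one attempt and no reset: what is moved stays moved. The work goes in short steps, Python scripts to look and compute and a shell command to move; the robot and the scene stay as the last step left them, time stands still between calls to the robot, and variables do not carry over. Pictures are saved under pics/ and viewed, at most 10 in all, crops included, and the job is handed in when it is done.

```bash
mkdir -p pics; ls; cat > h.py <<'E'
import numpy as np, cv2, json
from rig import robot
from scipy.spatial.transform import Rotation as Ro
def cam(name):
    s=robot.read_state(); im,d=robot.read_camera(name); c=robot.calibration(name); K=np.array(c['intrinsics'])
    if name=='wrist':
        T=np.eye(4);T[:3,:3]=Ro.from_quat(s['tool_rot']).as_matrix();T[:3,3]=s['eef_pos'];T=T@np.array(c['hand_eye'])
    else:
        T=np.eye(4);R=np.array(c['R']);T[:3,:3]=R.T;T[:3,3]=-R.T@np.array(c['t'])
    return im,d,K,T
def cloud(d,K,T):
    v,u=np.mgrid[:d.shape[0],:d.shape[1]]
    P=np.stack([(u-K[0,2])/K[0,0]*d,(v-K[1,2])/K[1,1]*d,d],-1)
    W=P@T[:3,:3].T+T[:3,3]; W[d==0]=np.nan
    return W
def proj(X,K,T):
    p=(np.atleast_2d(X)-T[:3,3])@T[:3,:3]; q=p@K.T
    return q[:,:2]/q[:,2:]
def local(W):  # world target -> rows units
    s=robot.read_state(); R=Ro.from_quat(s['tool_rot']).as_matrix()
    return (R.T@(np.array(W)-s['eef_pos']))/.25
E
python3 - <<'E'
from h import *
print(robot.read_state())
for c in ['scene','side']:
    im,d,K,T=cam(c); cv2.imwrite(f'pics/{c}0.png',im); np.savez(f'{c}0.npz',im=im,d=d,K=K,T=T)
    W=cloud(d,K,T); print(c,'campos',T[:3,3].round(3), T[:3,2].round(2))
    for l in ['roll_center','stand','stop','lever','mark','pointer','stapler','glue','clip']:
        for r in robot.find_in(c,l)[:4]:
            b=np.array(r['box']); u,v=int(b[0]),int(b[1]); print(l,b.round(0),round(r['conf'],2),W[min(v,383),min(u,511)].round(3))
E
```

```text
pics
{'clock': 0.0, 'joint_positions': array([-1.34311409e+00,  2.21251813e-01,  1.52758889e+00,  4.21421810e-06,
        1.39466788e+00, -1.26095140e-01]), 'dq': array([ 0.00030902,  0.00015685, -0.0006168 ,  0.0005815 , -0.00089797,
        0.00039235]), 'effort': array([ 6.46967783e-04, -4.96902287e+01, -3.89393342e+01,  4.54466476e-05,
        1.12240843e-02,  1.01167740e-05]), 'eef_pos': array([ 0.21639476, -0.58571942,  0.23019507]), 'tool_rot': array([ 9.84395561e-01,  1.75967220e-01, -4.65660499e-05, -9.56835020e-04]), 'ft_force': array([ 0.25367046,  0.36711181, -0.30044928]), 'torque': array([-0.01112875, -0.04796681, -0.00832084]), 'grasp_force': 0.0, 'grip_width': 0.08548007997000799}
scene campos [-0.124 -0.457  0.539] [ 0.65  0.59 -0.49]
roll_center [182. 204.  28.  26.] 0.63 [0.389 0.245 0.034]
roll_center [294. 166.  18.  22.] 0.61 [0.709 0.174 0.038]
roll_center [253. 165.  30.  38.] 0.55 [0.598 0.216 0.065]
stop [250. 164.  32.  37.] 0.72 [0.595 0.227 0.066]
lever [261. 162.   4.  22.] 0.56 [0.63  0.221 0.063]
mark [180. 203.  31.  26.] 0.69 [0.384 0.245 0.038]
pointer [252. 167.  28.  38.] 0.88 [0.598 0.223 0.06 ]
stapler [380. 208.  46.  30.] 0.57 [ 0.651 -0.109  0.044]
glue [340. 181.  11.  38.] 0.57 [0.693 0.018 0.05 ]
glue [261. 160.   7.  22.] 0.52 [0.629 0.217 0.071]
clip [154. 227.  19.  13.] 0.59 [0.302 0.239 0.017]
side campos [0.341 0.922 0.386] [ 0.17 -0.92 -0.36]
roll_center [279. 243.  28.  28.] 0.93 [0.398 0.295 0.035]
roll_center [180. 212.  46.  38.] 0.54 [0.612 0.249 0.061]
pointer [181. 213.  49.  35.] 0.83 [0.611 0.248 0.058]
stapler [204. 176.  38.  17.] 0.85 [ 0.688 -0.146  0.003]
glue [179. 180.  12.  36.] 0.76 [0.696 0.036 0.052]
clip [324. 246.  12.  16.] 0.7 [0.31  0.261 0.02 ]
```

```bash
python3 - <<'E'
import cv2,numpy as np
a=cv2.imread('pics/scene0.png')[120:270,110:430]; b=cv2.imread('pics/side0.png')[150:270,90:390]
a=cv2.resize(a,(640,300),interpolation=2); b=cv2.resize(b,(640,256),interpolation=2)
cv2.imwrite('pics/ab.png',np.vstack([a,b]))
E
```

```text
(no output)
```

View pics/ab.png

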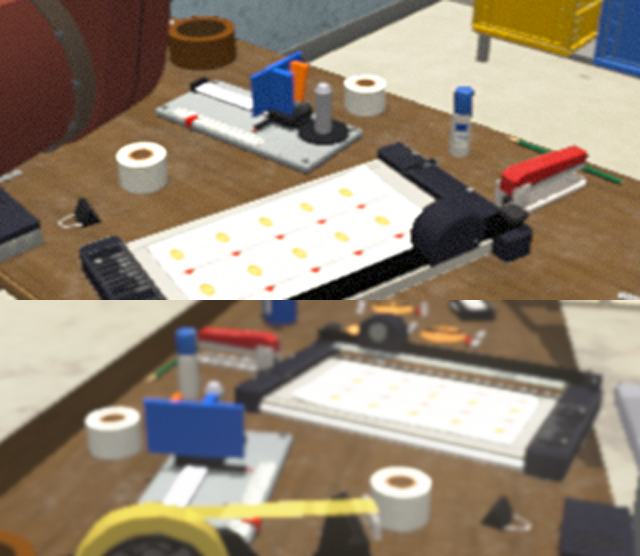

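Candidates for the roll: A at scene (181,203), y≈0.26, and B at scene (293,166), y≈0.18. The brown ring at (210,140) is tape, not white. A has the larger y, so it is farthest left. I'll move over and confirm with the wrist camera.

```bash
r='[1,-0.6,-0.4,0,0,-0.39,1]'; python3 -m pendant '[[[1,-0.6,-0.4,0,0,-0.39,1],[1,-0.6,-0.4,0,0,-0.39,1],[1,-0.6,-0.4,0,0,-0.39,1],[1,-0.6,-0.4,0,0,-0.39,1],[1,-0.6,-0.4,0,0,-0.39,1],[1,-0.6,-0.4,0,0,-0.39,1],[1,-0.6,-0.4,0,0,-0.39,1]]]' 40
python3 -m pendant '[[[1,0.3,0,0,0,0,1],[1,0.3,0,0,0,0,1],[1,0.3,0,0,0,0,1],[1,0.3,0,0,0,0,1],[1,0.3,0,0,0,0,1]]]'
```

```text
clock: 1.88
eef_pos: [0.3999, -0.3581, 0.332]
tool_rot: [0.702, 0.712, -0.0, 0.001]
ft_force: [-0.3, 0.0, 0.2]
grip_width: 0.0856
grasp_force: 0.0
clock: 2.5
eef_pos: [0.4726, -0.105, 0.3317]
tool_rot: [0.702, 0.712, 0.0, 0.0]
ft_force: [-0.2, -0.7, 0.2]
grip_width: 0.0852
grasp_force: 0.0
```

```bash
python3 -m pendant '[[[0.9,0.1,-0.2,0,0,0,1],[0.9,0.1,-0.2,0,0,0,1],[0.9,0.1,-0.2,0,0,0,1],[0.9,0.1,-0.2,0,0,0,1],[0.9,0.1,-0.2,0,0,0,1],[0.9,0.1,-0.2,0,0,0,1]]]'
python3 - <<'E'
from h import *
print(np.array(robot.calibration('wrist')['hand_eye']).round(3))
c='wrist'
im,d,K,T=cam(c); cv2.imwrite('pics/w1.png',im); np.savez('w1.npz',im=im,d=d,K=K,T=T)
W=cloud(d,K,T); print('campos',T[:3,3].round(3), T[:3,2].round(2))
for l in ['roll_center','stand','stop','lever','mark','pointer','lever_tip']:
    for r in robot.find_in(c,l)[:4]:
        b=np.array(r['box']); u,v=int(b[0]),int(b[1]); print(l,b.round(0),round(r['conf'],2),W[min(v,383),min(u,511)].round(3))
E
```

```text
clock: 3.25
eef_pos: [0.4953, 0.1158, 0.381]
tool_rot: [0.704, 0.71, -0.0, 0.0]
ft_force: [-1.1, -0.4, 1.4]
grip_width: 0.0853
grasp_force: 0.0
[[ 0.001 -0.966 -0.26   0.064]
 [ 1.     0.001 -0.001 -0.001]
 [ 0.001 -0.26   0.966 -0.144]
 [ 0.     0.     0.     1.   ]]
campos [0.494 0.18  0.525] [ 0.   -0.26 -0.97]
roll_center [386. 119.  40.  32.] 0.8 [0.735 0.189 0.001]
roll_center [199.  68.  37.  40.] 0.79 [0.396 0.274 0.   ]
roll_center [341.  92.  19.  23.] 0.24 [0.628 0.227 0.074]
stand [320.  76.  99. 151.] 0.72 [0.604 0.26  0.02 ]
stop [331.  91.  72.  36.] 0.95 [0.62  0.234 0.044]
lever [339.  93.  25.  22.] 0.58 [0.626 0.228 0.066]
lever [369. 212.  33.  30.] 0.16 [0.696 0.034 0.072]
mark [200.  69.  37.  39.] 0.45 [ 0.396  0.273 -0.   ]
pointer [327.  93.  78.  37.] 0.77 [0.603 0.224 0.088]
lever_tip [338.  92.  24.  17.] 0.8 [0.626 0.23  0.066]
```

View pics/w1.png

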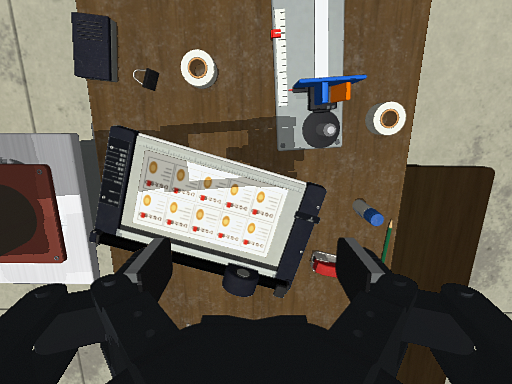

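Wrist view: the candidate rolls are A (199,68), y=0.274, and B (387,119), y=0.189. A is farthest left, so A is the one. The stand runs up the picture, with the spindle at (322,129), the stop at (331,91), the lever (orange) at (342,93) and the mark at (276,33). I'll move closer for precise measurements and confirm A in a crop.

```bash
python3 -m pendant '[[[0.56,0.08,0,0,0,0,1],[0.56,0.08,0,0,0,0,1],[0.56,0.08,0,0,0,0,1],[0.56,0.08,0,0,0,0,1],[0.56,0.08,0,0,0,0,1]]]'
python3 - <<'E'
from h import *
c='wrist'
im,d,K,T=cam(c); np.savez('w2.npz',im=im,d=d,K=K,T=T)
W=cloud(d,K,T); print('campos',T[:3,3].round(3))
for l in ['roll_center','stand','stop','mark']:
    for r in robot.find_in(c,l)[:3]:
        b=np.array(r['box']); u,v=int(b[0]),int(b[1]); print(l,b.round(0),round(r['conf'],2),W[min(v,383),min(u,511)].round(3))
cv2.imwrite('pics/w2.png',cv2.resize(im[:270,130:460],None,fx=2.2,fy=2.2,interpolation=2))
E
```

```text
clock: 4.28
eef_pos: [0.5141, 0.2557, 0.3814]
tool_rot: [0.705, 0.71, -0.0, 0.0]
ft_force: [0.2, 0.8, 0.4]
grip_width: 0.0855
grasp_force: 0.0
campos [0.513 0.32  0.525]
roll_center [190. 153.  37.  30.] 0.94 [0.392 0.264 0.   ]
roll_center [365. 197.  36.  26.] 0.77 [0.734 0.18  0.003]
stand [301. 149.  86. 142.] 0.56 [0.598 0.274 0.018]
stop [314. 177.  65.  27.] 0.69 [0.62  0.227 0.042]
stop [320. 181.  22.  16.] 0.24 [0.627 0.226 0.065]
mark [262. 121.   8.   4.] 0.43 [0.526 0.323 0.018]
mark [302. 148.  88. 144.] 0.16 [0.601 0.277 0.021]
```

View pics/w2.png

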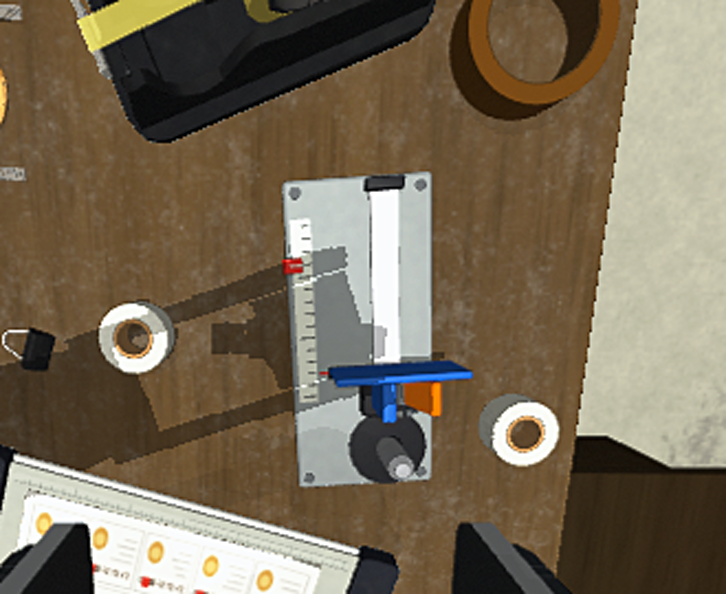

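Crop confirms it: A at crop (137,338) is a white roll with a brown core, well left of B at (520,430). The mark is at crop (293,266) and the pointer at (322,374). Now precise poses.

```bash
cat > meas.py <<'E'
from h import *
def rect(P): 
    r=cv2.minAreaRect((P*1000).astype(np.float32)); return np.array(r[0])/1000,np.array(r[1]),r[2]
def meas(W,im):
    x,y,z=W[...,0],W[...,1],W[...,2]
    out={}
    m=(z>.008)&(z<.0145)&(x>.45)&(x<.72)&(y>.1)&(y<.5)
    m=cv2.morphologyEx(m.astype(np.uint8),cv2.MORPH_OPEN,np.ones((3,3)))>0
    out['stand']=rect(W[m][:,:2])
    hsv=cv2.cvtColor(im,cv2.COLOR_BGR2HSV); h,s,v=hsv[...,0],hsv[...,1],hsv[...,2]
    red=((h<5)|(h>174))&(s>150)&(v>90)&(x>.45)&(x<.62)&(y>.17)&(y<.45)&(z<.05)
    n,l,st,ce=cv2.connectedComponentsWithStats(red.astype(np.uint8))
    for i in range(1,n):
        if st[i,4]>=4: out[f'red{i}']=(st[i,4],np.nanmean(W[l==i],0).round(4))
    m=(z>.055)&(z<.1)&(x>.45)&(x<.75)&(y>.1)&(y<.45)
    b=m&(h>100)&(h<130)&(s>120); o=m&(h>5)&(h<20)&(s>150)
    out['blue']=rect(W[b&(z>.075)&(z<.1)][:,:2]); 
    if o.sum()>3: out['orange']=(o.sum(),np.nanmean(W[o],0).round(4),rect(W[o][:,:2]))
    return out
E
python3 - <<'E'
from meas import *
D=np.load('w2.npz');im,d,K,T=[D[k] for k in('im','d','K','T')]; W=cloud(d,K,T)
for k,v in meas(W,im).items(): print(k,v)
x,y,z=W[...,0],W[...,1],W[...,2]
m=(z>.033)&(z<.043)&(abs(x-.39)<.06)&(abs(y-.265)<.06); P=W[m]
print('rollA',cv2.minEnclosingCircle((P[:,:2]*1000).astype(np.float32)),P.mean(0),m.sum())
m=(z>.014)&(z<.02)&(abs(x-.62)<.06)&(y>.12)&(y<.21);print('seat',cv2.minEnclosingCircle((W[m][:,:2]*1000).astype(np.float32)),m.sum())
m=(z>.03)&(z<.09)&(abs(x-.62)<.03)&(y>.13)&(y<.2);P=W[m]
for a in (.03,.05,.075):
  q=P[(P[:,2]>=a)&(P[:,2]<a+.015)]; print('spin',a,len(q),q.mean(0) if len(q) else '')
print('table z',np.nanmedian(z[230:240,150:170]), np.nanmedian(z[100:110,200:220]))
E
```

```text
stand (array([0.5872887 , 0.26459778]), array([118.75110626, 259.09228516]), 4.246887683868408)
red1 (np.int32(44), array([0.5276, 0.3242, 0.0183]))
red2 (np.int32(4), array([0.5559, 0.2375, 0.0205]))
blue (array([0.61039099, 0.23034117]), array([99.31768799, 35.55747986]), 4.431493759155273)
orange (np.int64(175), array([0.6301, 0.2281, 0.0763]), (array([0.63049976, 0.22840195]), array([13.33310604, 24.3624115 ]), 4.15864372253418))
rollA ((400.6143493652344, 266.8685607910156), 27.72784423828125) [0.40097211 0.26739065 0.03919992] 626
seat ((603.6624145507812, 172.21542358398438), 54.6468620300293) 802
spin 0.03 31 [0.60994308 0.17707132 0.03875792]
spin 0.05 33 [0.61013411 0.17783263 0.05747584]
spin 0.075 85 [0.61398107 0.17250552 0.07947736]
table z 0.02724391948871674 0.001436337149285205
```

```bash
python3 -m pendant '[[[0.048,-0.454,0.6,0,0,-0.021,0.65],[0.048,-0.454,1,0,0,-0.021,0.65],[0.048,-0.454,1,0,0,-0.021,0.65],[0.048,-0.454,1,0,0,-0.021,0.65],[0.048,-0.454,1,0,0,-0.021,0.65],[0.048,-0.454,1,0,0,-0.021,0.65],[0.048,-0.454,1,0,0,-0.021,0.65]]]' 30
python3 - <<'E'
from h import *
im,d,K,T=cam('wrist'); W=cloud(d,K,T); z=W[...,2]
m=(z>.0365)&(z<.043)&(abs(W[...,0]-.4)<.06)&(abs(W[...,1]-.267)<.06); P=W[m]
print('rollA',cv2.minEnclosingCircle((P[:,:2]*1000).astype(np.float32)),P.mean(0),m.sum(), P[:,:2].min(0),P[:,:2].max(0))
print(robot.read_state()['grip_width'])
cv2.imwrite('pics/w3.png',im)
E
```

```text
clock: 5.4
eef_pos: [0.4021, 0.2684, 0.1332]
tool_rot: [0.681, 0.733, 0.001, 0.001]
ft_force: [0.1, 0.3, 0.5]
grip_width: 0.0704
grasp_force: 0.0
rollA ((400.7325439453125, 267.1483154296875), 27.91022491455078) [0.400704   0.26831005 0.03923917] 2223 [0.37301065 0.23975766] [0.42812333 0.29480545]
0.07004484825188477
```

View pics/w3.png

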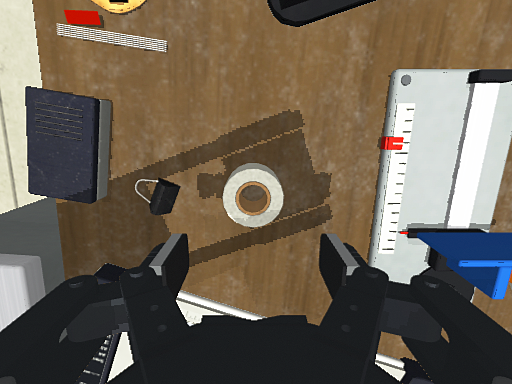

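Roll A at (253,195) is centred between the fingers and the clip at (163,196) is clear. Descending.

```bash
python3 -m pendant '[[[-0.005,-0.005,0.25,0,0,0,0.65],[-0.005,-0.005,0.4,0,0,0,0.65],[-0.005,-0.005,0.51,0,0,0,0.65],[-0.005,-0.005,0.51,0,0,0,0.65],[-0.005,-0.005,0.51,0,0,0,0],[-0.005,-0.005,0.51,0,0,0,0],[-0.005,-0.005,0.51,0,0,0,0],[-0.005,-0.005,0.51,0,0,0,0]]]' 30
```

```text
clock: 6.45
eef_pos: [0.4013, 0.2676, 0.0059]
tool_rot: [0.68, 0.733, 0.002, 0.001]
ft_force: [0.8, -0.8, 7.4]
grip_width: 0.0545
grasp_force: 32.5
```

```bash
python3 -m pendant '[[[0,0,-0.2,0,0,0,0],[0,0,-0.4,0,0,0,0],[0,0,-0.54,0,0,0,0],[0,0,-0.54,0,0,0,0],[0,0,-0.54,0,0,0,0]]]'
python3 - <<'E'
from meas import *
im,d,K,T=cam('wrist'); W=cloud(d,K,T); s=robot.read_state(); p=s['eef_pos']
R=Ro.from_quat(s['tool_rot']).as_matrix()
L=(W-p)@R
m=(L[...,2]>-.045)&(L[...,2]<-.015)&(abs(L[...,0])<.045)&(abs(L[...,1])<.05)
h=cv2.cvtColor(im,cv2.COLOR_BGR2HSV); m&=(h[...,1]<60)&(h[...,2]>120)
P=L[m]; print(m.sum(),P.mean(0),P.min(0),P.max(0))
print('circ tool xy',cv2.minEnclosingCircle((P[:,:2]*1000).astype(np.float32)))
c,sn=np.cos(.0741),np.sin(.0741)
sp=np.array([.6143,.1716]); print('tcp',p,Ro.from_quat(s['tool_rot']).as_rotvec())
print('delta tool units', local([sp[0],sp[1],p[2]]))
cv2.imwrite('pics/w4.png',im[100:])
E
```

```text
clock: 7.08
eef_pos: [0.3987, 0.2665, 0.1381]
tool_rot: [0.68, 0.733, -0.0, -0.0]
ft_force: [-0.4, -0.1, -1.2]
grip_width: 0.0541
grasp_force: 32.8
7815 [ 0.00567874 -0.00023243 -0.03300428] [-0.02585238 -0.03219465 -0.04476076] [ 0.02803434  0.0324922  -0.01502924]
circ tool xy ((5.8960065841674805, 0.11998622864484787), 32.61598587036133)
tcp [0.39815382 0.26622809 0.13736222] [-2.13687943 -2.30157048  0.00360083]
delta tool units [-0.44154569  0.83415421 -0.00157972]
```

View pics/w4.png

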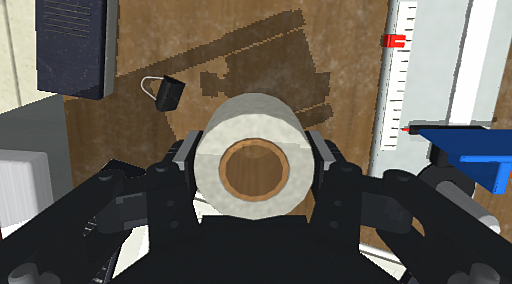

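```bash
python3 -m pendant '[[[-0.11,0.21,0,0,0,0,0],[-0.22,0.42,0,0,0,0,0],[-0.33,0.63,0,0,0,0,0],[-0.44,0.834,0,0,0,0,0],[-0.44,0.834,0,0,0,0,0],[-0.44,0.834,0,0,0,0,0],[-0.44,0.834,0,0,0,0,0],[-0.44,0.834,0,0,0,0,0]]]'
python3 - <<'E'
from h import *
s=robot.read_state();print(s['eef_pos'],local([.6143,.1716,s['eef_pos'][2]]))
im,d,K,T=cam('wrist'); W=cloud(d,K,T)
from meas import *
for k,v in meas(W,im).items(): print(k,v)
im,d,K,T=cam('side');cv2.imwrite('pics/s5.png',cv2.resize(im[140:270,120:320],None,fx=3,fy=3,interpolation=2))
E
```

```text
clock: 8.12
eef_pos: [0.6145, 0.1733, 0.139]
tool_rot: [0.68, 0.733, 0.0, -0.0]
ft_force: [0.1, 0.0, -0.4]
grip_width: 0.0543
grasp_force: 32.9
[0.61446822 0.17331754 0.13898648] [-6.79978747e-03 -1.18933674e-03 -4.64995716e-07]
stand (array([0.61369269, 0.2382662 ]), array([167.19573975, 204.01501465]), 4.343903541564941)
red1 (np.int32(245), array([0.5288, 0.324 , 0.0185]))
red2 (np.int32(14), array([0.5569, 0.2367, 0.0188]))
blue (array([0.61114807, 0.22979025]), array([99.27873993, 35.52261734]), 4.435939311981201)
orange (np.int64(814), array([0.6314, 0.2287, 0.0781]), (array([0.63155463, 0.22817363]), array([15.19660759, 25.70250893]), 6.75086784362793))
```

```bash
python3 -m pendant '[[[-0.006,0,0.12,0,0,0,0],[-0.006,0,0.2,0,0,0,0],[-0.006,0,0.26,0,0,0,0],[-0.006,0,0.3,0,0,0,0],[-0.006,0,0.34,0,0,0,0],[-0.006,0,0.34,0,0,0,0]]]'
```

```text
clock: 8.98
eef_pos: [0.615, 0.1709, 0.053]
tool_rot: [0.68, 0.733, -0.001, -0.0]
ft_force: [-0.8, -0.2, -1.9]
grip_width: 0.0544
grasp_force: 32.9
```

```bash
python3 - <<'E'
from h import *
s=robot.read_state();print(s['eef_pos'],s['ft_force'],s['torque'])
im,d,K,T=cam('wrist'); cv2.imwrite('pics/w6.png',im[100:384])
E
```

```text
[0.614972   0.17092812 0.05300012] [-0.75900852 -0.17035105 -1.85537475] [ 0.03077502 -0.01756485 -0.03667595]
```

View pics/w6.png

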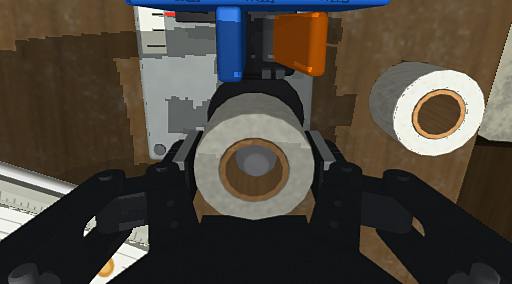

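The spindle top (255,160) is inside the hole, with no contact force. Lowering on to the seat.

```bash
python3 -m pendant '[[[0,0,0.04,0,0,0,0],[0,0,0.08,0,0,0,0],[0,0,0.11,0,0,0,0],[0,0,0.12,0,0,0,0],[0,0,0.122,0,0,0,0],[0,0,0.122,0,0,0,0]]]'
```

```text
clock: 9.78
eef_pos: [0.6157, 0.171, 0.0236]
tool_rot: [0.68, 0.733, 0.0, 0.0]
ft_force: [0.6, 0.4, -0.5]
grip_width: 0.0541
grasp_force: 32.9
```

```bash
python3 -m pendant '[[[0,0,0.005,0,0,0,0],[0,0,0.007,0,0,0,0],[0,0,0.007,0,0,0,0],[0,0,0.007,0,0,0,0.65],[0,0,0.007,0,0,0,0.65],[0,0,0.007,0,0,0,0.65],[0,0,0.007,0,0,0,0.65]]]'
```

```text
clock: 10.65
eef_pos: [0.6155, 0.171, 0.0215]
tool_rot: [0.68, 0.733, 0.0, -0.0]
ft_force: [-0.5, -0.4, -0.0]
grip_width: 0.0705
grasp_force: 0.0
```

```bash
python3 -m pendant '[[[0,0,-0.1,0,0,0,0.65],[0,0,-0.3,0,0,0,0.65],[0,0,-0.5,0,0,0,0.65],[0,0,-0.7,0,0,0,0.65],[0,0,-0.7,0,0,0,0.65]]]'
python3 - <<'E'
from meas import *
im,d,K,T=cam('wrist'); W=cloud(d,K,T); z=W[...,2]
for k,v in meas(W,im).items(): print(k,v)
h=cv2.cvtColor(im,cv2.COLOR_BGR2HSV)
m=(abs(W[...,0]-.6145)<.04)&(abs(W[...,1]-.1715)<.035)&(z>.03)&(z<.065)&(h[...,1]<60)&(h[...,2]>150); P=W[m]
print('roll',m.sum(),np.median(P,0)); A=np.c_[P[:,:2],np.ones(len(P))]; print('plane',np.linalg.lstsq(A,P[:,2],rcond=None)[0], np.percentile(P[:,2],[5,50,95]))
cv2.imwrite('pics/w7.png',im)
E
```

```text
clock: 11.28
eef_pos: [0.6188, 0.1715, 0.203]
tool_rot: [0.68, 0.733, 0.004, 0.003]
ft_force: [0.1, 0.4, 0.2]
grip_width: 0.0706
grasp_force: 0.0
stand (array([0.58933893, 0.24809021]), array([120.2766571 , 225.49476624]), 4.286859035491943)
red1 (np.int32(156), array([0.529 , 0.324 , 0.0186]))
red2 (np.int32(12), array([0.5572, 0.2367, 0.0193]))
blue (array([0.61138196, 0.22953146]), array([98.07663727, 35.07255173]), 4.402239799499512)
orange (np.int64(484), array([0.6309, 0.2265, 0.0772]), (array([0.62174005, 0.19922929]), array([88.27120972, 27.21453476]), 78.6336441040039))
roll 1161 [0.61489995 0.17221487 0.05534404]
plane [-0.00192492 -0.00246973  0.05694554] [0.05419461 0.05534404 0.0564753 ]
```

View pics/w7.png

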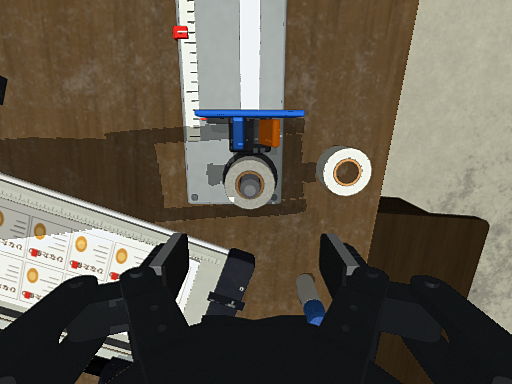

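Picture: the roll sits flat on the spindle (250,183), top at 55 mm and level, and it is released. Next, going above the stop's grip point with the gripper fully open.

```bash
python3 -m pendant '[[[0.12,0,0,0,0,0,1],[0.223,0,0.1,0,0,0,1],[0.223,0,0.3,0,0,0,1],[0.223,0,0.3,0,0,0,1],[0.223,0,0.3,0,0,0,1],[0.223,0,0.3,0,0,0,1]]]' 60
python3 - <<'E'
from meas import *
s=robot.read_state();print(s['eef_pos'],s['tool_rot'],s['grip_width'])
im,d,K,T=cam('wrist'); W=cloud(d,K,T)
for k,v in meas(W,im).items(): print(k,v)
cv2.imwrite('pics/w8.png',im)
E
```

```text
clock: 12.08
eef_pos: [0.6129, 0.2266, 0.124]
tool_rot: [0.681, 0.733, 0.001, 0.001]
ft_force: [0.6, 0.3, 0.6]
grip_width: 0.0856
grasp_force: 0.0
[0.61289483 0.22657319 0.12398959] [0.68058766 0.73266447 0.00149071 0.00099941] 0.085609415730666
stand (array([0.62021997, 0.26340503]), array([184.16833496, 250.3639679 ]), 4.229339122772217)
red1 (np.int32(244), array([0.5292, 0.3241, 0.0186]))
blue (array([0.61100897, 0.23037207]), array([98.80562592, 35.8843956 ]), 4.421348571777344)
orange (np.int64(721), array([0.6317, 0.2278, 0.079 ]), (array([0.62335736, 0.20460121]), array([77.431633  , 27.27428246]), 78.57994842529297))
```

View pics/w8.png

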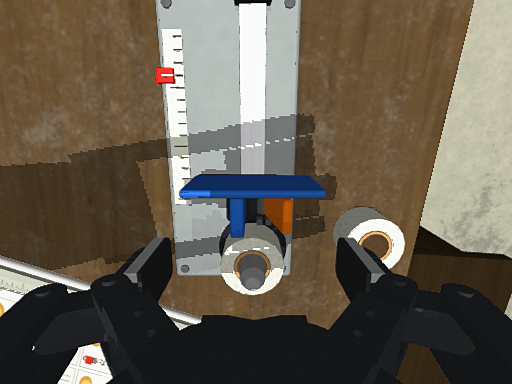

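Plate (253,187), fin (237,213) and lever (285,213) lie centred between the open fingers, and the roll is seated. Descending astride.

```bash
python3 -m pendant '[[[0,-0.006,0.1,0,0,0,1],[0,-0.006,0.2,0,0,0,1],[0,-0.006,0.28,0,0,0,1],[0,-0.006,0.312,0,0,0,1],[0,-0.006,0.312,0,0,0,1]]]'
python3 -m pendant '[[[0.02,0,0,0,0,0,1],[0.04,0,0,0,0,0,1],[0.06,0,0,0,0,0,1],[0.08,0,0,0,0,0,1],[0.1,0,0,0,0,0,1],[0.1,0,0,0,0,0,1]]]'
```

```text
clock: 12.75
eef_pos: [0.6098, 0.2264, 0.0435]
tool_rot: [0.68, 0.733, -0.0, -0.0]
ft_force: [0.5, 0.0, 0.1]
grip_width: 0.0858
grasp_force: 0.0
clock: 13.5
eef_pos: [0.609, 0.2515, 0.0447]
tool_rot: [0.68, 0.733, 0.001, 0.001]
ft_force: [-0.2, -4.8, 2.5]
grip_width: 0.0854
grasp_force: 2.1
```

```bash
python3 -m pendant '[[[0.04,0,0,0,0,0,1],[0.08,0,0,0,0,0,1],[0.12,0,0,0,0,0,1],[0.16,0,0,0,0,0,1],[0.2,0,0,0,0,0,1],[0.22,0,0,0,0,0,1],[0.22,0,0,0,0,0,1],[0.22,0,0,0,0,0,1]]]'
cat > m2.py <<'E'
from meas import *
def yp(X): dx,dy=X[0]-.5873,X[1]-.2646; return np.array([.9973*dx+.0741*dy,-.0741*dx+.9973*dy])*1000
s=robot.read_state();print('tcp',s['eef_pos'],yp(s['eef_pos']),s['ft_force'],s['grip_width'])
for c in ['wrist','scene']:
    im,d,K,T=cam(c); W=cloud(d,K,T)
    for k,v in meas(W,im).items():
        if k[:3]=='red': print(c,k,v,yp(v[1]).round(1))
        if k=='blue': print(c,k,v,yp(v[0]).round(1))
        if k=='orange': print(c,k,v[:2],yp(v[1]).round(1))
    if c=='wrist':
        h=cv2.cvtColor(im,cv2.COLOR_BGR2HSV); b=(h[...,0]>100)&(h[...,0]<130)&(h[...,1]>120)&(W[...,2]>.082)&(W[...,2]<.1)&(W[...,0]>.5)&(W[...,0]<.7)
        P=W[b]; q=np.array([yp(p) for p in P]); print('plate top y pct',np.percentile(q[:,1],[2,20,50,80,98]),np.percentile(q[:,0],[1,99]))
    cv2.imwrite(f'pics/m_{c}.png',im)
E
python3 m2.py
```

```text
clock: 14.5
eef_pos: [0.6048, 0.3061, 0.0444]
tool_rot: [0.68, 0.733, 0.001, 0.001]
ft_force: [1.8, -4.7, 3.9]
grip_width: 0.0857
grasp_force: 2.3
tcp [0.60482143 0.30607377 0.04436115] [20.54732713 40.06345313] [ 1.80088794 -4.68872559  3.86771045] 0.08565120072600621
wrist red1 (np.int32(417), array([0.5297, 0.3252, 0.0184])) [-53.   64.7]
wrist red2 (np.int32(7), array([0.5491, 0.3114, 0.0187])) [-34.6  49.5]
wrist blue (array([0.6052489 , 0.30563721]), array([109.78655243,  34.54542542]), 4.0798726081848145) [20.9 39.6]
wrist orange (np.int64(1654), array([0.6269, 0.3025, 0.0807])) [42.3 34.9]
plate top y pct [27.40719507 49.3975966  54.25705053 55.91846908 56.42152932] [-26.38148913  69.11699292]
scene red1 (np.int32(16), array([0.5272, 0.3238, 0.0151])) [-55.6  63.5]
scene blue (array([0.61352856, 0.31364813]), array([65.84696198, 31.70287895]), 32.09252166748047) [29.8 47. ]
scene orange (np.int64(98), array([0.6281, 0.2976, 0.0722])) [43.1 29.9]
```

View pics/m_wrist.png

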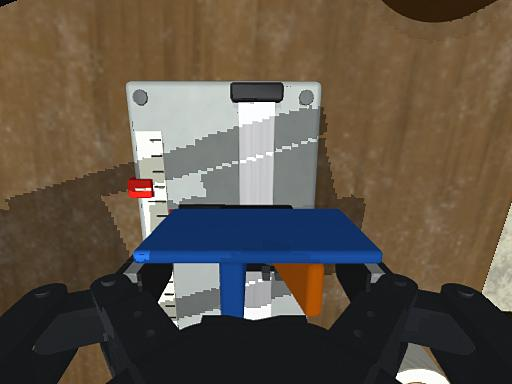

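```bash
python3 -m pendant '[[[0.02,0,0,0,0,0,1],[0.035,0,0,0,0,0,1],[0.05,0,0,0,0,0,1],[0.05,0,0,0,0,0,1],[0.05,0,0,0,0,0,1],[0.05,0,0,0,0,0,1]]]'
python3 m2.py; python3 - <<'E'
import cv2
im=cv2.imread('pics/m_wrist.png'); cv2.imwrite('pics/c9.png',cv2.resize(im[170:270,110:210],None,fx=6,fy=6,interpolation=cv2.INTER_NEAREST))
E
```

```text
clock: 15.35
eef_pos: [0.6039, 0.3183, 0.0443]
tool_rot: [0.681, 0.733, 0.001, 0.001]
ft_force: [2.7, -5.0, 2.9]
grip_width: 0.0856
grasp_force: 2.3
tcp [0.60387493 0.31833066 0.04428505] [20.51162163 52.3573803 ] [ 2.66696305 -4.95574677  2.87314689] 0.08555460678288215
wrist red1 (np.int32(404), array([0.5296, 0.3252, 0.0183])) [-53.1  64.7]
wrist red2 (np.int32(6), array([0.5481, 0.3236, 0.0189])) [-34.7  61.7]
wrist blue (array([0.60438599, 0.31784531]), array([109.76454163,  34.6505127 ]), 4.217731475830078) [21.  51.8]
wrist orange (np.int64(1651), array([0.626 , 0.3148, 0.0807])) [42.3 47.2]
plate top y pct [39.72264668 61.84448936 66.58946398 68.20291305 68.70218797] [-26.3154169   69.04541147]
scene red1 (np.int32(16), array([0.5267, 0.3232, 0.015 ])) [-56.1  62.9]
scene blue (array([0.60486536, 0.32023889]), array([93.58670044, 30.21125603]), 30.06150245666504) [21.6 54.2]
scene orange (np.int64(96), array([0.627 , 0.3102, 0.0731])) [43.  42.5]
```

View pics/c9.png

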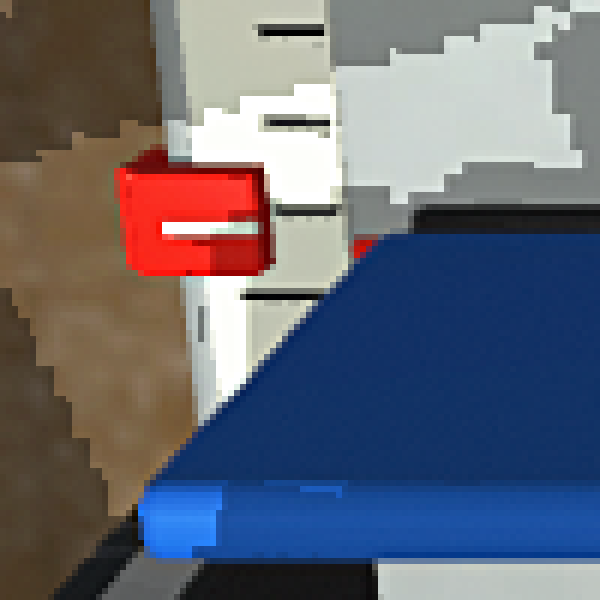

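```bash
cat > m3.py <<'E'
from h import *
def yp(X): dx,dy=X[0]-.5873,X[1]-.2646; return np.array([.9973*dx+.0741*dy,-.0741*dx+.9973*dy])*1000
s=robot.read_state()
im,d,K,T=cam('wrist'); W=cloud(d,K,T)
Q=np.stack([.9973*(W[...,0]-.5873)+.0741*(W[...,1]-.2646),-.0741*(W[...,0]-.5873)+.9973*(W[...,1]-.2646)],-1)*1000
h=cv2.cvtColor(im,cv2.COLOR_BGR2HSV)
red=((h[...,0]<5)|(h[...,0]>174))&(h[...,1]>150)&(h[...,2]>60)&(Q[...,0]<-25)&(Q[...,0]>-75)&(Q[...,1]>20)&(Q[...,1]<100)
n,l,st,ce=cv2.connectedComponentsWithStats(red.astype(np.uint8))
i=1+np.argmax(st[1:,4]); x,y,w,hh=st[i,:4]
sub=np.zeros_like(red); sub[y+4:y+hh-2,x+3:x+w-2]=1
wl=sub&(h[...,1]<60)&(h[...,2]>180); print('line',wl.sum(),Q[wl].mean(0),W[wl][:,2].mean())
top=(l==i)&(W[...,2]>.0165); print('mark top range',np.percentile(Q[top][:,1],[2,98]),np.percentile(Q[top][:,0],[2,98]))
for j in range(1,n):
    if j!=i and st[j,4]>3: print('red',st[j],Q[l==j].mean(0),Q[l==j].min(0),Q[l==j].max(0))
b=(h[...,0]>100)&(h[...,0]<130)&(h[...,1]>120)&(W[...,2]>.086)&(W[...,2]<.1)&(abs(Q[...,0]-20)<60)
e=Q[b]; e=e[(e[:,0]<10)|(e[:,0]>55)]; print('plate top edge y',np.percentile(e[:,1],[1,50,99]),len(e))
print('tcp',yp(s['eef_pos']),s['grip_width'],s['grasp_force'],s['ft_force'])
# white-line row compare: where would pointer tip for stop at line lie
E
python3 m3.py
```

```text
line 32 [-50.65311113  63.99032201] 0.019380044805104184
mark top range [58.67670705 70.05546796] [-60.75374185 -45.60841257]
red [169 210   3   3   6] [-34.74878071  61.65526635] [-35.4589365  60.6768967] [-33.65012673  62.31027358]
plate top edge y [38.81639496 65.96473336 68.73465031] 2712
tcp [20.52958452 52.32831554] 0.08524167605877662 2.3477905243635178 [ 1.43808771 -3.94434256  3.28475249]
```

```bash
python3 -m pendant '[[[0.005,0,0,0,0,0,1],[0.009,0,0,0,0,0,1],[0.009,0,0,0,0,0,1],[0.009,0,0,0,0,0,1]]]'
python3 m3.py
```

```text
clock: 16.0
eef_pos: [0.6037, 0.3205, 0.0443]
tool_rot: [0.681, 0.733, 0.001, 0.001]
ft_force: [2.6, -4.8, 3.2]
grip_width: 0.0853
grasp_force: 2.5
line 30 [-50.42178508  64.20713063] 0.019646375098961086
mark top range [58.78182611 70.15954976] [-60.68058616 -45.73144328]
red [169 210   3   3   6] [-34.74060616  63.8226621 ] [-35.21484211  62.9583482 ] [-33.76915402  64.34814058]
plate top edge y [41.05205606 68.16315146 70.90182633] 2707
tcp [20.53958823 54.49944889] 0.08525923930544832 2.496630772948265 [ 2.64166759 -4.79852382  3.19611725]
```

```bash
python3 -m pendant '[[[0,0,0,0,0,0,-0.6],[0,0,0,0,0,0,-0.6],[0,0,0,0,0,0,-0.6],[0,0,0,0,0,0,-0.6],[0,0,0,0,0,0,-0.6],[0,0,0,0,0,0,-0.6],[0,0,0,0,0,0,-0.6],[0,0,0,0,0,0,-0.6]]]' 60
python3 m3.py
```

```text
clock: 17.05
eef_pos: [0.6049, 0.3221, 0.0492]
tool_rot: [0.68, 0.733, 0.002, 0.001]
ft_force: [-9.0, -5.0, 24.4]
grip_width: 0.0298
grasp_force: 62.7
line 30 [-50.36618319  64.21239216] 0.01970524687672836
mark top range [58.69850017 70.08905931] [-60.50339395 -45.56944317]
red [169 207   3   4   7] [-34.77106378  65.29578323] [-35.42389634  64.44293302] [-34.07599918  65.8620982 ]
plate top edge y [38.90365714 69.46621101 72.33530748] 2516
tcp [21.76704677 56.01707423] 0.029807796648468436 62.72535104969457 [-8.99594201 -4.95183362 24.3646521 ]
```

```bash
python3 -m pendant '[[[0,0,-0.008,0,0,0,-0.6],[0,0,-0.016,0,0,0,-0.6],[0,0,-0.016,0,0,0,-0.6],[0,0,-0.016,0,0,0,-0.6]]]' 60
python3 m3.py
```

```text
clock: 17.6
eef_pos: [0.6048, 0.3211, 0.0494]
tool_rot: [0.68, 0.733, 0.002, 0.001]
ft_force: [1.1, -5.6, 6.6]
grip_width: 0.0301
grasp_force: 63.5
line 44 [-50.67717831  64.09493441] 0.019441232713719746
mark top range [58.97008611 70.12143276] [-60.77032087 -45.58170969]
red [169 207   4   4   7] [-34.86842355  64.21986   ] [-35.63106682  63.33807567] [-33.83237557  64.92696596]
plate top edge y [37.82058776 68.5149699  71.32502485] 2507
tcp [21.64021034 55.0134967 ] 0.030085860451309652 63.52022364735603 [ 1.1372524  -5.58989643  6.56378492]
```

```bash
python3 -m pendant '[[[-0.0008,0,-0.004,0,0,0,-0.6],[-0.0008,0,-0.004,0,0,0,-0.6],[-0.0008,0,-0.004,0,0,0,-0.6],[-0.0008,0,-0.004,0,0,0,-0.6]]]' 60
cat >> m3.py <<'E'
o=(h[...,0]>5)&(h[...,0]<20)&(h[...,1]>150)&(W[...,2]>.06)&(W[...,2]<.1)&(abs(Q[...,0]-35)<30)&(abs(Q[...,1]-50)<30)
for a in (.06,.07,.08): k=o&(W[...,2]>=a)&(W[...,2]<a+.01); print('lever x',a,k.sum(),np.percentile(Q[k][:,0],[2,50,98]) if k.sum() else '')
im,d,K,T=cam('side')
print('side roll',robot.find_in('side','roll_center')[:3])
im,d,K,T=cam('scene'); V=cloud(d,K,T); k=(abs(V[...,0]-.6145)<.035)&(abs(V[...,1]-.1715)<.035)&(V[...,2]>.048)&(V[...,2]<.06); print('roll',np.nanmedian(V[k],0),k.sum())
E
python3 m3.py
```

```text
clock: 18.15
eef_pos: [0.6048, 0.3206, 0.0494]
tool_rot: [0.68, 0.733, 0.002, 0.001]
ft_force: [4.2, -3.9, 1.9]
grip_width: 0.0302
grasp_force: 62.7
line 30 [-50.481971    64.02150005] 0.01962749632854211
mark top range [58.41283498 70.11437855] [-60.58281843 -45.58776788]
red [169 207   4   4   6] [-34.69298568  63.86391718] [-35.48869664  62.77221962] [-33.93954187  64.33289018]
plate top edge y [37.36180449 68.00674557 70.79510162] 2488
tcp [21.62715846 54.51713583] 0.03016393317770311 62.69484601914883 [ 4.23157906 -3.88592646  1.8522213 ]
lever x 0.06 18 [28.56474506 28.62671583 28.69102025]
lever x 0.07 30 [28.21029821 28.28607184 28.39903862]
lever x 0.08 938 [28.12566136 31.73553431 35.737271  ]
side roll [{'box': [143.1, 215.0, 23.1, 16.6], 'conf': 0.65}, {'box': [195.1, 207.5, 16.6, 20.8], 'conf': 0.56}, {'box': [165.8, 229.3, 53.0, 34.7], 'conf': 0.56}]
roll [0.60805551 0.1618463  0.05437239] 185
```

Lever is upright (outer face at x 36, closed), the pointer is within about 0.3 mm of the line, the roll is seated and the grip is held.

```bash
python3 -c "
from rig import robot
print(robot.hand_in())"
```

```text
the job is handed in; nothing more can be done
None
```

I handed the job in at about 18 s: the roll is seated and released, and the gripper still holds the stop with its pointer within about 0.3 mm of the red mark and the lever fully closed. As the lever was squeezed, the stop slipped about 1.3 mm past the mark; I trimmed it back while holding it closed.

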